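# Level the pastry shelf on its adjustable foot

## Task

Slide the spirit level along its rail on the little marble shelf until its pointer stands at the small steel tab beside the rail. Then hold the knob of the levelling foot pressed fully down, so that the springy shelf sits firmly on its foot, and turn the knob until the bubble rests between the two lines of the vial. Finish still holding the knob and pressing it down with the bubble centred; do not let go, and leave the other things on the worktop where they are.

Things in the scene. Friction and masses are not known exactly. Their poses are not given: they have to be found in the camera images.
- stand: low steel stand, fixed, under a marble shelf panel 170x206x14 mm. Origin on the worktop, 27 mm from under the panel's middle in +y; y runs from the panel's hinged end (-y) to its levelling-foot end (+y), z up. Panel top 52 mm above the worktop; hinge line parallel to x at y=-115 mm; knob axis at x=-50, y=35 mm; rail along y at x=55 mm. The panel tilts about the hinge line only, under 0.07 rad
- shelf_centre (a point): point at the middle of the panel's upper face; its axes are the panel's (z square to the face), so its z axis is upright when the shelf is level
- shelf (a joint): spring play of the shelf on its foot, rad about the hinge line: 0.02 when sprung up (3 mm too high at the knob), 0 when pressed onto the foot. A push down at the knob moves it from about 4 N on, to 0 at about 10 N (12 to 18 N is a good push; each further 5 N moves the bubble 2 mm, so push steadily); springs back when let go. The level tells the truth only at 0
- level (a joint): position of the spirit level along its rail, m, 0 to 0.08, growing towards the knob end (+y of the stand); 1.5 N of friction, stays where it is left
- level_grip (a point): point in the spirit level's upright black grip fin: 10 mm thick across the rail, 22 mm long along it, its top 13 mm above this point, the top of the aluminium carriage (26 mm wide, 96 mm long) 20 mm below it. The vial ends 17 mm from this point, towards the hinged end. Pinch the fin across the rail. Axes as the stand's
- level_pointer (a point): tip of the small steel pointer on the side of the spirit level's carriage, half way along it, on the side away from the knob
- mark_tip (a point): top of a small upright steel tab, 4 mm wide, 14 mm high, that stands on the panel beside the rail on the pointer's side. The level is in place when pointer and tab have the same y in the stand's axes.
- mark (a joint): position of the tab along the rail, m, on the same scale as the joint level: the spirit level is at the tab when both read the same. The tab is stiff and stays where it is.
- vial_centre (a point): middle of the spirit level's green glass vial (16 mm thick, 62 mm long, lying along the rail); two black lines go round it 10.5 mm either side of this point
- bubble (a joint): distance of the white bubble (14 mm long) from the middle of the vial, m, -0.02 to 0.02; positive: towards the knob end, which is then too high. 6 mm for each 0.01 rad of tilt; at the ends of the vial it goes no further. Settles in about 1 s
- knob_grip (a point): point on the axis of the levelling foot's black knob, 10 mm below the top of its raised bar. The bar is 50 mm long, 16 mm wide, 26 mm high and stands on a disc of 52 mm diameter, whose top is 16 mm below this point; fingertips can press on the disc on both sides of the bar. The point's x axis runs along the bar, its z axis up
- knob (a joint): turn of the levelling-foot knob, rad, -1.5 to 1.5, growing clockwise seen from above; bar along the stand's x at 0. Clockwise raises the knob end: about 0.03 rad of tilt for each rad. 0.12 N m friction, stays where left. At the start the knob end is too low once pressed down: it needs about 0.5 to 1.4 rad clockwise, differing each time; only the bubble tells
- bowl: small white bowl, 84 mm wide, 40 mm high, bystander; origin under its middle
- weight_big: brass scale weight, 38 mm wide, 39 mm high, bystander; origin under its middle
- weight_small: brass scale weight, 31 mm wide, 32 mm high, bystander; origin under its middle
- tin: tin, 57 mm wide, 72 mm high, bystander; origin under its middle
- jar: glass jar with a metal lid, 60 mm wide, 86 mm high, bystander; origin under its middle
- spice: spice jar, 45 mm wide, 100 mm high, bystander; origin under its middle
- candle: candle in a glass, 76 mm wide, 90 mm high, bystander; origin under its middle

How it is judged:
By the outcome, as a careful person would: the job done as asked, in the order asked, and still so for the second after the job is handed in, while the arm keeps its last pose, push and grip.
It also fails if it takes over 56 s, if anything falls off the work surface, if the arm or the gripper's body presses on something with over 40 N, if the wrist force passes 120 N, or if a joint passes its speed limit or range.

## Robot

A 6-joint arm with a two-finger parallel gripper is mounted at the origin on a cart in front of the work surface, level with it; the furniture and walls round the work are solid. World frame = base frame: x ahead of the robot, y to its left, z up, the work surface at z = 0. Lengths are in m, angles in rad, forces in N, time in s.
With the tool pointing down it reaches from about 0.25 to 0.725 m from the base axis. Payload 4 kg.
Tool frame: the origin (TCP) lies on the centre line of the jaws, within the pads' length; the fingertips stand 22 mm ahead of it and the grasp point (between the pads) lies 3 mm ahead of it; z points along the fingers, y is the line along which they close (so a half turn about z gives the same grasp; the last joint's range is limited). The gripper opens to 85 mm and grips with 20 to 120 N. Pads are 22 mm wide; open, the fingers measure 114 mm over their backs; the gripper's body (76 mm by 85 mm) begins 54 mm behind the grasp point. The pads swing forward as they close: fully open they stand 13 mm farther back than shut.
Start: joints at [1.141, 0.241, 0.005, 1.335, 0, 1.571], TCP at [0.208, 0.455, 0.253] pointing down, gripper open.
Joint ranges: [-2.72, 2.72], [-1.05, 1.87], [-1.09, 1.28], [-1.99, 2.15], [-1.42, 1.44], [-3.14, 3.14]. Speed limits (rad/s): [2.79, 2.79, 3.14, 3.14, 3.14, 3.14].

## Interface

Orientations are given as a unit quaternion [x, y, z, w].
In Python, from workcell import bot gives the robot as it stands.
- The arm moves only by the shell command python3 -m inch 'ROWS'. ROWS is JSON, one flat list of numbers, 7 for each row, row after row: the shift along the world's x, y, z in mm, then the turn, a rotation vector about the world's x, y, z in rad, then the opening in per cent of the stroke, from 0 (shut) to 100 (fully open). A call has 1 to 8 rows; each row is the pose to reach, as a shift and turn from the pose commanded when the call began; what a row does not reach only later rows make up. A row lasts 1/12 s, in which the tool goes at most 41.7 mm and 7.16 degrees, less where a joint would pass 70% of its speed; a pose out of reach is approached as far as the arm can. A call with a gripper value outside its range is refused whole. The fingers move at their own pace and stop on an object; the grip force is fixed at half the most. Time passes only in rows, so rows that repeat a pose let the fingers close. It gives the time, the measured TCP pose, the force, the opening and the grip force at its end, in the units of the state.
- bot.get_obs(): the state, without advancing time (a new reading comes with each control period).
- bot.camera(name): name is "scene" or "top"; returns the picture (420x560x3 uint8, blue, green, red); there is no depth.
- bot.camera_info(name): a dict with "intrinsics" (3x3 intrinsics, pixels), "camera_from_world" (4x4, takes a point from world to camera coordinates). Camera axes: x right, y down, z forward; pixel columns grow to the right and rows downward; lengths in m; the calibration is good to about 2 mm. A picture is of the moment at which its call begins. camera_info takes no time and is no camera call.
- bot.job_done(): hands the job in; it is judged then, once.
Trained networks look in the newest picture that a camera, given by its name, has taken for a name from the list of things; names that differ only in an ending like _2 or _b are one class to them, and where a whole thing is asked for, a point or a joint stands for the part that bears it (a point fixed in the world has none). Each returns a list of dicts, best first, with "confidence" (0 to 1); they miss things now and then, are a little off and sometimes report something else, mostly with a low value. They report only what shows in the picture. A call takes as long as a camera call.
- bot.silhouettes(camera, target): "mask" (420x560 bool, what is visible of it) and "uv" ([column, row] in pixels, amid what is visible of it).
- bot.spot_point(camera, target): "uv" ([column, row] in pixels: a listed point, or the origin of a listed thing).
The state is a dict: "clock": time; "joint_pos": joint angles; "joint_vel": joint speeds; "tau": joint torques, N m; "eef_pos": TCP position; "tool_rot": TCP orientation; "ft_force": force on the tool from outside, world axes, zero at the start; "ft_torque": the same for the moment, N m; "grip_width": finger opening in m; "grasp_force": force on a finger pad.
Only numpy, scipy, OpenCV 4.12 (cv2) and the standard library are available. Lean on these libraries where they do the work, as an engineer would, in place of code of your own. Each camera call takes 0.05 s, during which the arm holds its last target. There are 200 camera calls.

## Working session

There is one attempt and no reset: what is moved stays moved. The work goes in short steps, Python scripts to look and compute and a shell command to move; the robot and the scene stay as the last step left them, time stands still between calls to the robot, and variables do not carry over. Pictures are saved under pics/ and viewed, at most 10 in all, crops included, and the job is handed in when it is done.

```bash
ls; mkdir -p pics; cat > h.py <<'E'
import numpy as np, cv2
from workcell import bot
def info(c):
    i=bot.camera_info(c); return np.array(i["intrinsics"]),np.array(i["camera_from_world"])
def proj(c,p):
    K,T=info(c); q=T@np.append(p,1); u=K@q[:3]; return u[:2]/u[2]
def ray(c,uv):
    K,T=info(c); R=T[:3,:3]; o=-R.T@T[:3,3]; d=R.T@np.linalg.inv(K)@np.array([*uv,1.]); return o,d
def atz(c,uv,z):
    o,d=ray(c,uv); return o+d*(z-o[2])/d[2]
def tri(a,b):
    A=np.zeros((3,3));y=np.zeros(3)
    for c,uv in (a,b):
        o,d=ray(c,uv); d=d/np.linalg.norm(d); P=np.eye(3)-np.outer(d,d); A+=P;y+=P@o
    return np.linalg.solve(A,y)
def spot(c,n):
    r=bot.spot_point(c,n); return (r[0]["uv"],round(r[0]["confidence"],2)) if r else (None,0)
E
python3 - <<'E'
from h import *
np.set_printoptions(precision=4,suppress=True)
for c in("scene","top"):
    cv2.imwrite(f"pics/{c}0.png",bot.camera(c)); K,T=info(c); print(c,K[0,0],-T[:3,:3].T@T[:3,3],T[2,:3])
for n in["stand","shelf_centre","level_grip","level_pointer","mark_tip","vial_centre","knob_grip"]:
    a,ca=spot("scene",n);b,cb=spot("top",n)
    print(n,a,ca,b,cb,tri(("scene",a),("top",b)) if a is not None and b is not None else "")
o=bot.get_obs();print(o["clock"],o["tool_rot"],o["eef_pos"],o["grip_width"])
E
```

```text
pics
scene 415.63251170220485 [ 0.001  -0.3421  0.526 ] [ 0.5351  0.7133 -0.4527]
top 460.812406457501 [0.3455 0.3016 1.2336] [ 0.1141  0.0191 -0.9933]
stand [253.3, 227.7] 0.7 [252.1, 213.3] 0.66 [0.4799 0.412  0.005 ]
shelf_centre [236.5, 214.1] 0.8 [246.7, 221.4] 0.82 [0.4492 0.4252 0.0485]
level_grip [240.6, 207.7] 0.85 [268.0, 228.8] 0.69 [0.4261 0.3672 0.0972]
level_pointer [230.6, 229.5] 0.97 [272.1, 243.3] 0.69 [0.3921 0.3593 0.0567]
mark_tip [221.6, 221.7] 0.59 [268.5, 229.7] 0.62 [0.406  0.3771 0.0674]
vial_centre [223.0, 225.1] 0.91 [261.3, 245.5] 0.91 [0.3877 0.3866 0.0569]
knob_grip [258.5, 193.4] 0.71 [236.2, 192.8] 0.55 [0.5242 0.4468 0.0732]
0.8 [0.2132 0.977  0.     0.    ] [0.2083 0.4545 0.2533] 0.08524274672280342
```

View pics/scene0.png

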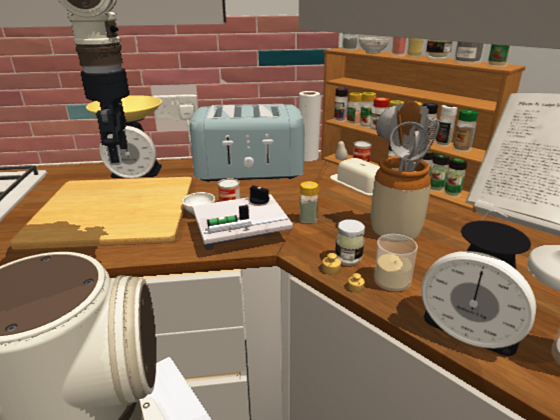

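View pics/top0.png

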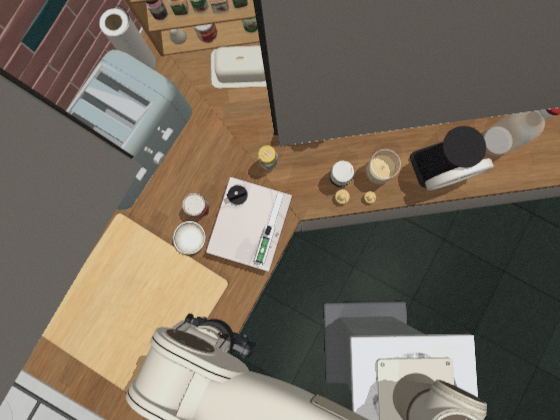

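The scene camera shows the white shelf near (240,215), with the green vial at (222,220), the grip fin at (243,212) and the knob at (259,194). The top camera shows the panel around (250,225), the knob at (237,194) and the level at (264,245). I'll enlarge both.

```bash
python3 - <<'E'
from h import *
a=cv2.imread("pics/scene0.png")[175:250,185:305];b=cv2.imread("pics/top0.png")[170:280,190:310]
a=cv2.resize(a,None,fx=6.5,fy=6.5,interpolation=cv2.INTER_CUBIC);b=cv2.resize(b,None,fx=5,fy=5,interpolation=cv2.INTER_CUBIC)
cv2.imwrite("pics/c1.png",a);cv2.imwrite("pics/c2.png",b)
E
```

```text
(no output)
```

View pics/c1.png

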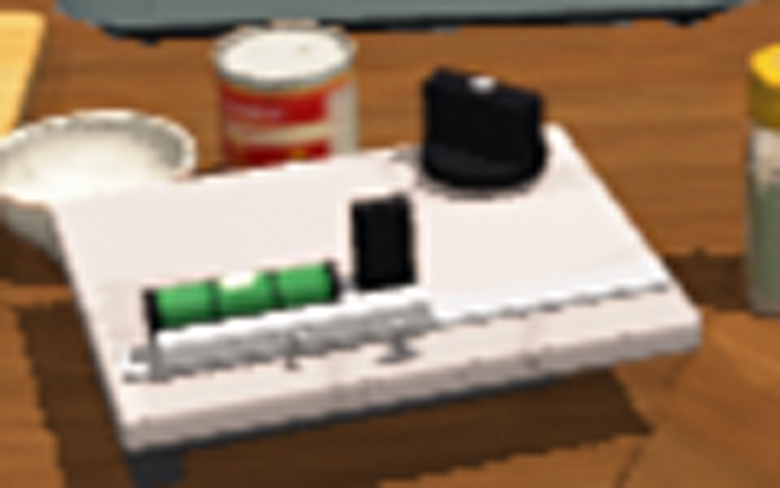

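View pics/c2.png

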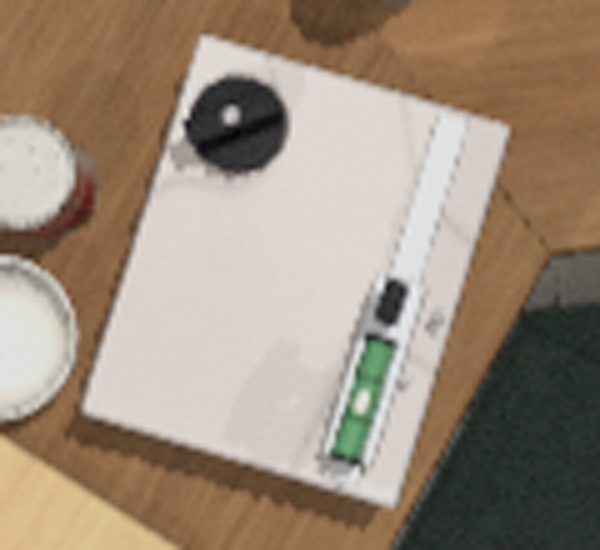

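The crops give clear panel corners. The pointer is at about (229.9,228.8) in scene and (270.6,246.4) in top. The tab is at about (246,228) in scene and (277,234.4) in top, so the level has to go roughly 35 mm towards the knob. The knob's bar is near the stand's x. Next I'll fit the stand pose.

```bash
cat > fit.py <<'E'
from h import *
from scipy.optimize import least_squares
np.set_printoptions(precision=4,suppress=True)
C=np.array([[-.085,.076],[.085,.076],[.085,-.130],[-.085,-.130]])
top=np.array([[231,177.4],[292,195.6],[268.6,271],[206.6,252.4]]); sc=np.array([[270.4,194.2],[292.7,223],[204.5,240.8],[193,205]])
def P(v,p): 
    c,s=np.cos(v[2]),np.sin(v[2]); R=np.array([[c,-s,0],[s,c,0],[0,0,1]]); z=.052+(p[2]-.052)+v[3]*(p[1]+.115)
    return R@np.array([p[0],p[1],z])+[v[0],v[1],0]
def res(v):
    r=[]
    for k in range(4):
        p=P(v,np.array([*C[k],.052])); r+=list(proj("top",p)-top[k])+list(proj("scene",p)-sc[k])
    return r
s=least_squares(res,[.47,.42,-.9,0]); 
if __name__=="__main__":
    print(s.x,np.degrees(s.x[2]),np.array(s.fun).round(1)); v=s.x; np.save("v.npy",v)
    c,sn=np.cos(v[2]),np.sin(v[2]); R=np.array([[c,-sn],[sn,c]])
    st=lambda w:np.append(R.T@(w[:2]-v[:2]),w[2])
    print("pointer scene/top on z=.06:",[st(atz(c_,u,.060)) for c_,u in(("scene",(229.9,228.8)),("top",(270.6,246.4)))])
    for z in(.059,.066):print("tab z",z,[st(atz(c_,u,z)) for c_,u in(("scene",(246.5,227.5)),("top",(277,234.4)))])
    print("fin top c",st(atz("top",(268.3,229.5),.105)),"fin scene c top",st(atz("scene",(185+383/6.5,175+197/6.5),.105)))
    print("vial",st(atz("top",(262.6,250.4),.08)))
    print("knob",st(atz("top",(190+237/5,170+124/5),.075)),P(v,np.array([-.05,.035,.08])))
E
python3 fit.py
```

```text
[ 0.4737  0.4065 -1.885  -0.0006] -108.00139347599881 [-0.8 -0.8  0.5 -0.6  0.6 -0.6  0.9  0.8  0.7  0.8 -0.8 -0.9 -0.6  0.1
 -0.8  0.7]
pointer scene/top on z=.06: [array([ 0.0715, -0.0691,  0.06  ]), array([ 0.0697, -0.0675,  0.06  ])]
tab z 0.059 [array([ 0.0766, -0.0327,  0.059 ]), array([ 0.0763, -0.0336,  0.059 ])]
tab z 0.066 [array([ 0.0884, -0.0355,  0.066 ]), array([ 0.0767, -0.0339,  0.066 ])]
fin top c [ 0.0548 -0.0304  0.105 ] fin scene c top [ 0.0575 -0.0315  0.105 ]
vial [ 0.0546 -0.0832  0.08  ]
knob [-0.0488  0.0331  0.075 ] [0.5225 0.4432 0.0799]
```

The fit is good to about 2 mm. The fin is at about (0.427, 0.364) with its top near z = 0.103, and the knob is at about (0.522, 0.443). I'm moving above the fin with the fingers closing across the rail, a turn of about +0.115 rad.

```bash
python3 -m inch '[219,-91,-80,0,0,0.115,60, 219,-91,-80,0,0,0.115,60, 219,-91,-80,0,0,0.115,60, 219,-91,-80,0,0,0.115,60, 219,-91,-80,0,0,0.115,60, 219,-91,-80,0,0,0.115,60, 219,-91,-80,0,0,0.115,60, 219,-91,-80,0,0,0.115,60]'
python3 - <<'E'
from h import *
np.set_printoptions(precision=4,suppress=True)
o=bot.get_obs();print(o)
a=bot.camera("scene")[130:250,185:345];b=bot.camera("top")[160:280,190:350]
cv2.imwrite("pics/d.png",np.hstack([cv2.resize(i,None,fx=2.5,fy=2.5,interpolation=cv2.INTER_CUBIC) for i in(a,b)]))
E
```

```text
clock: 1.47
eef_pos: [0.4288, 0.3618, 0.1718]
tool_rot: [0.159, 0.987, -0.001, -0.001]
ft_force: [0.4, 0.0, -0.7]
grip_width: 0.0511
grasp_force: 0.0
{'clock': 1.4667, 'joint_pos': array([0.7008, 0.4084, 0.0257, 1.1907, 0.0001, 1.02  ]), 'joint_vel': array([ 0.0576, -0.0379, -0.0064,  0.0172,  0.0151,  0.0084]), 'tau': array([ -1.3726, -43.2924,  24.2887,  -0.2302,  -0.1551,  -0.0722]), 'eef_pos': array([0.4288, 0.3618, 0.1718]), 'tool_rot': array([ 0.1589,  0.9873, -0.001 , -0.0009]), 'ft_force': array([ 0.4443,  0.0133, -0.6583]), 'ft_torque': array([0.0521, 0.0597, 0.0019]), 'grasp_force': 0.0, 'grip_width': 0.05106470345729645}
```

View pics/d.png

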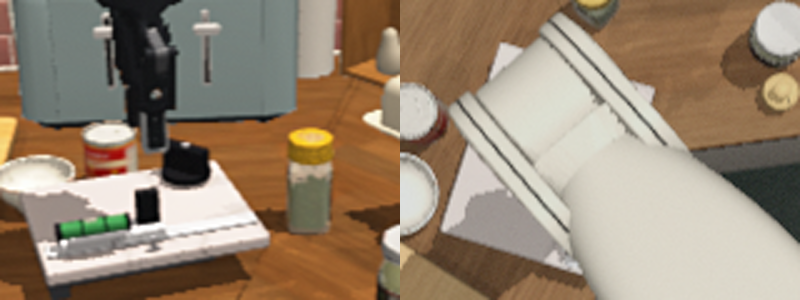

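Scene view: the finger is above and behind the fin, with nothing in its path. The arm hides the shelf from the top camera. I'm going down over the fin and closing.

```bash
python3 -m inch '[0,0,-40,0,0,0,60, 0,0,-71,0,0,0,60, 0,0,-71,0,0,0,60, 0,0,-71,0,0,0,60]'
python3 - <<'E'
from h import *
o=bot.get_obs();print(o["eef_pos"],o["ft_force"])
a=bot.camera("scene")[165:245,190:290]
cv2.imwrite("pics/e.png",cv2.resize(a,None,fx=7,fy=7,interpolation=cv2.INTER_CUBIC))
E
```

```text
clock: 1.9
eef_pos: [0.425, 0.3636, 0.1018]
tool_rot: [0.156, 0.988, -0.001, -0.001]
ft_force: [0.6, -0.0, -0.1]
grip_width: 0.0512
grasp_force: 0.0
[0.42503545 0.36361524 0.10181189] [ 0.5873827  -0.00596319 -0.11386821]
```

View pics/e.png

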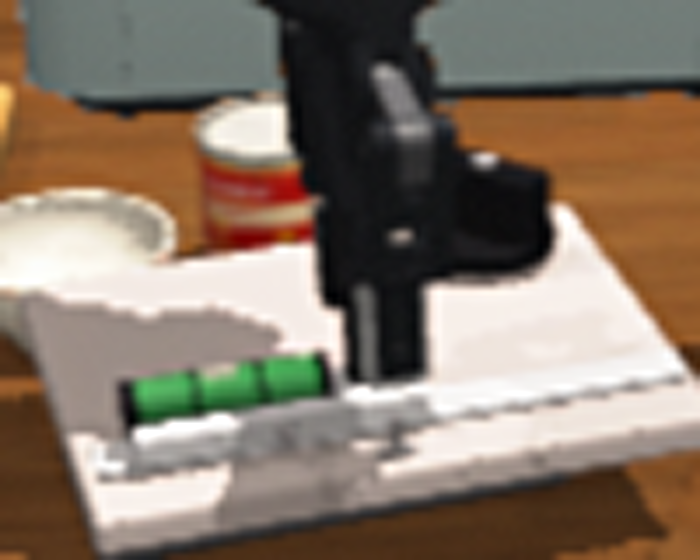

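The finger at (385,335) in the crop stands in front of the fin, lined up along the rail and clear of the vial. Closing.

```bash
python3 -m inch '[0,0,0,0,0,0,5, 0,0,0,0,0,0,5, 0,0,0,0,0,0,5, 0,0,0,0,0,0,5, 0,0,0,0,0,0,5, 0,0,0,0,0,0,5]'
```

```text
clock: 2.45
eef_pos: [0.4282, 0.3644, 0.1038]
tool_rot: [0.157, 0.988, 0.001, 0.001]
ft_force: [0.3, 0.5, 5.2]
grip_width: 0.0082
grasp_force: 61.7
```

```bash
python3 -m inch '[0,0,2,0,0,0,5, 8,-2.6,2,0,0,0,5, 16,-5.2,2,0,0,0,5, 24,-7.8,2,0,0,0,5, 28.5,-9.3,2,0,0,0,5, 28.5,-9.3,2,0,0,0,5, 28.5,-9.3,2,0,0,0,5]'
python3 - <<'E'
from h import *
v=np.load("v.npy")
for k in range(3):
    a=bot.camera("scene")
    for n in("level_pointer","mark_tip","vial_centre"):print(n,spot("scene",n))
cv2.imwrite("pics/f.png",cv2.resize(a[195:255,205:285],None,fx=10,fy=10,interpolation=cv2.INTER_CUBIC))
E
```

```text
clock: 3.03
eef_pos: [0.4571, 0.3541, 0.1044]
tool_rot: [0.157, 0.988, 0.0, 0.001]
ft_force: [3.2, 3.7, -1.1]
grip_width: 0.0086
grasp_force: 60.7
level_pointer ([244.7, 225.3], 0.65)
mark_tip ([249.0, 226.6], 0.48)
vial_centre ([237.2, 218.7], 0.75)
level_pointer ([244.3, 225.7], 0.58)
mark_tip ([246.3, 225.1], 0.53)
vial_centre ([240.9, 218.2], 0.18)
level_pointer ([245.4, 229.0], 0.69)
mark_tip ([244.5, 225.6], 0.44)
vial_centre ([235.6, 221.0], 0.63)
```

View pics/f.png

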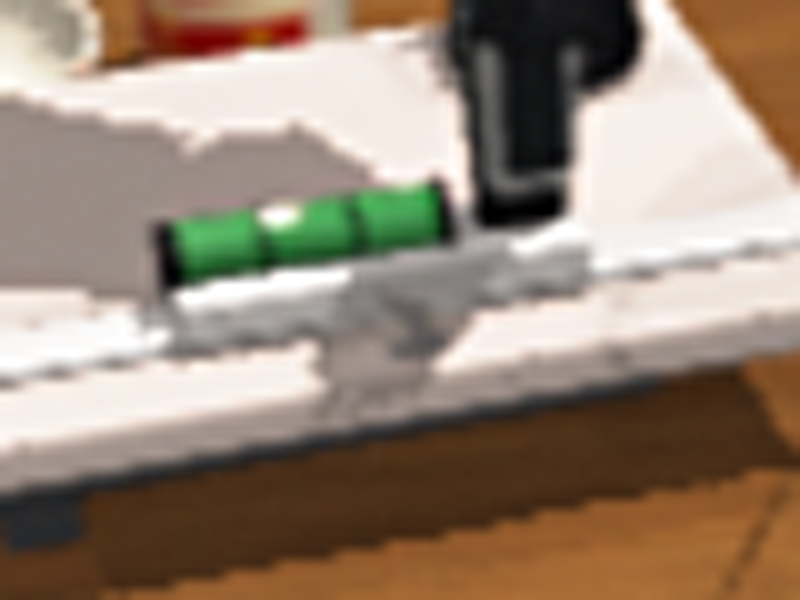

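The pointer now merges with the tab near crop (400,315), in the fingers' shadow, so this picture isn't precise enough. I'll measure the tab-to-pointer offset from the unshadowed first pictures at higher magnification.

```bash
python3 - <<'E'
from h import *
from fit import P
v=np.load("v.npy")
def mk(c,f,x0,y0,w,h,k,items):
    im=cv2.resize(cv2.imread(f)[y0:y0+h,x0:x0+w],None,fx=k,fy=k,interpolation=cv2.INTER_CUBIC)
    im=cv2.createCLAHE(2,(2,2)).apply(cv2.cvtColor(im,cv2.COLOR_BGR2GRAY)); im=cv2.cvtColor(im,cv2.COLOR_GRAY2BGR); raw=im.copy()
    q=lambda p:tuple(np.int32(((proj(c,P(v,np.array(p)))-[x0,y0])+.5)*k))
    for col,a,b in items: cv2.line(im,q(a),q(b),col,1)
    return np.hstack([raw,im])
it=[((0,0,255),(.0767,y,.052),(.0767,y,.066)) for y in(-.0355,-.0315)]+[((255,0,0),(.068,-.068,.06),(.073,-.068,.06))]
A=mk("scene","pics/scene0.png",222,216,36,20,11,it); B=mk("top","pics/top0.png",260,224,28,28,11,it)
W=max(A.shape[1],B.shape[1]); pad=lambda a:cv2.copyMakeBorder(a,0,0,0,W-a.shape[1],cv2.BORDER_CONSTANT)
o=np.vstack([pad(A),pad(B)]);print(o.shape);cv2.imwrite("pics/g.png",o)
E
```

```text
(528, 792, 3)
```

View pics/g.png

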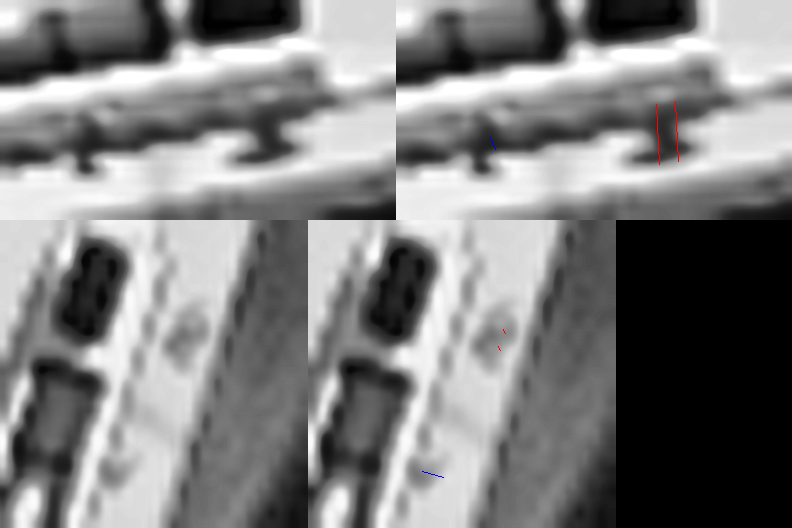

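Comparing tab and pointer in the clear pictures gives about 36.0 mm from the scene view (tab at (270,130), pointer at (88,145)). The top view gives 34.5 mm (blobs at (185,335) and (117,468)), so I'll use about 35.2 mm. I'm sliding the remaining 4.6 mm, releasing and backing off so both cameras can check.

```bash
python3 -m inch '[4.4,-1.4,0,0,0,0,5, 4.4,-1.4,0,0,0,0,5, 4.4,-1.4,0,0,0,0,5, 4.4,-1.4,0,0,0,0,5]'
python3 -m inch '[0,0,0,0,0,0,60, 0,0,0,0,0,0,60, 0,0,0,0,0,0,60, 0,0,0,0,0,0,60, 0,0,25,0,0,0,60, 0,0,60,0,0,0,60, -40,20,80,0,0,0,60]'
python3 -m inch '[-200,120,80,0,0,0,60, -200,120,80,0,0,0,60, -200,120,80,0,0,0,60, -200,120,80,0,0,0,60, -200,120,80,0,0,0,60, -200,120,80,0,0,0,60, -200,120,80,0,0,0,60]'
python3 - <<'E'
from h import *
from fit import P
v=np.load("v.npy")
def mk(c,x0,y0,w,h,k,items):
    I=bot.camera(c); cv2.imwrite(f"pics/{c}1.png",I)
    im=cv2.resize(I[y0:y0+h,x0:x0+w],None,fx=k,fy=k,interpolation=cv2.INTER_CUBIC)
    im=cv2.createCLAHE(2,(2,2)).apply(cv2.cvtColor(im,cv2.COLOR_BGR2GRAY)); im=cv2.cvtColor(im,cv2.COLOR_GRAY2BGR); raw=im.copy()
    q=lambda p:tuple(np.int32(((proj(c,P(v,np.array(p)))-[x0,y0])+.5)*k))
    for col,a,b in items: cv2.line(im,q(a),q(b),col,1)
    return np.hstack([raw,im])
it=[((0,0,255),(.0767,y,.052),(.0767,y,.066)) for y in(-.0355,-.0315)]+[((255,0,0),(.068,-.0335,.06),(.073,-.0335,.06))]
A=mk("scene",228,210,36,24,11,it); B=mk("top",260,217,28,28,11,it)
W=max(A.shape[1],B.shape[1]); pad=lambda a:cv2.copyMakeBorder(a,0,0,0,W-a.shape[1],cv2.BORDER_CONSTANT)
o=np.vstack([pad(A),pad(B)]);print(o.shape);cv2.imwrite("pics/h.png",o)
print(bot.get_obs()["clock"])
E
```

```text
clock: 3.97
eef_pos: [0.4598, 0.3532, 0.1043]
tool_rot: [0.156, 0.988, 0.0, -0.0]
ft_force: [1.5, 5.1, -0.8]
grip_width: 0.0084
grasp_force: 60.7
clock: 4.55
eef_pos: [0.4313, 0.3683, 0.1844]
tool_rot: [0.16, 0.987, 0.001, 0.003]
ft_force: [2.1, 2.7, 2.0]
grip_width: 0.0514
grasp_force: 0.0
clock: 5.13
eef_pos: [0.2214, 0.4933, 0.2641]
tool_rot: [0.153, 0.988, 0.002, -0.001]
ft_force: [0.2, -0.5, 0.3]
grip_width: 0.0511
grasp_force: 0.0
(572, 792, 3)
5.2333
```

View pics/h.png

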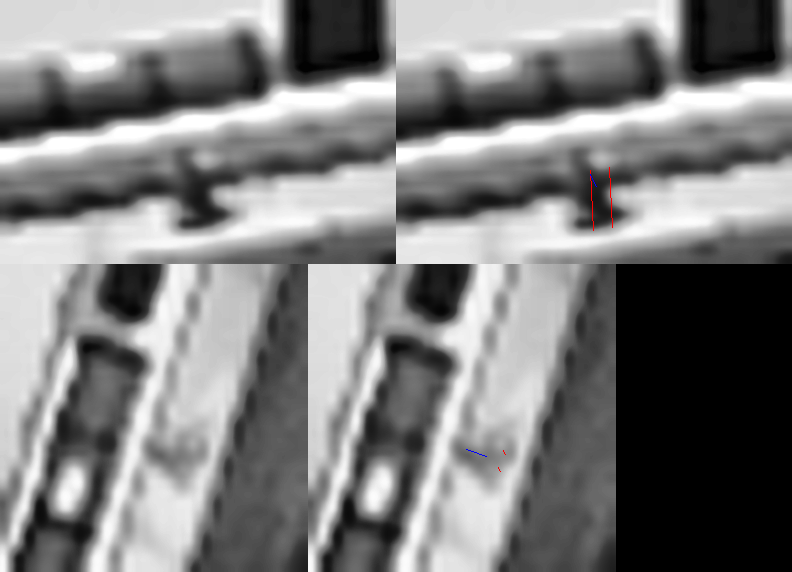

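In the scene view the pointer at (185,160) almost meets the tab at (203,190). In the top view they form one blob at (178,450). I'll measure the level's travel from the vial and fin positions in the before and after pictures.

```bash
python3 - <<'E'
from h import *
from fit import P
np.set_printoptions(precision=4,suppress=True)
v=np.load("v.npy"); c,s=np.cos(v[2]),np.sin(v[2]); R=np.array([[c,-s],[s,c]])
for cam in("scene","top"):
    Is=[cv2.imread(f"pics/{cam}{k}.png") for k in(0,1)]
    # template patch: vial end + fin, search displacement d along rail by warping (level moves along y in stand at z~.085)
    x0,x1=.045,.065
    def samp(I,z,off):
        pts=[proj(cam,P(v,np.array([x,y+off,z]))) for x in np.linspace(x0,x1,12) for y in np.linspace(-.12,-.015,120)]
        m=np.float32(pts); return cv2.remap(I,m[:,0].copy(),m[:,1].copy(),cv2.INTER_CUBIC).astype(float)
    for z in(.075,.085,.095):
        a=samp(Is[0],z,0); ds=np.arange(.028,.042,.0005); e=[np.mean(np.abs(samp(Is[1],z,d)-a)) for d in ds]; k=np.argmin(e); 
        p=np.polyfit(ds[max(k-2,0):k+3],np.array(e)[max(k-2,0):k+3],2); print(cam,z,ds[k],-p[1]/2/p[0],round(e[k],1))
    K=[proj(cam,P(v,np.array([.0767,-.0335,.066])))]
    for k in(0,1):
        h=cv2.cvtColor(Is[k],cv2.COLOR_BGR2HSV); m=cv2.inRange(h,(45,80,40),(85,255,255)); m[:,:190]=0;m[:,300:]=0;m[:170]=0;m[290:]=0
        yy,xx=np.nonzero(m); print(cam,k,len(xx),xx.mean(),yy.mean(), R.T@(atz(cam,(xx.mean(),yy.mean()),.078)[:2]-v[:2]))
E
```

```text
Traceback (most recent call last):
  File "h.py", line 6, in proj
    K,T=info(c); q=T@np.append(p,1); u=K@q[:3]; return u[:2]/u[2]
        ~~~~^^^
  File "h.py", line 4, in info
    i=bot.camera_info(c); return np.array(i["intrinsics"]),np.array(i["camera_from_world"])
ValueError: time passes only in moves, steps and waits
```

Camera info has a call limit, so I'll cache it.

```bash
sed -i 's/^def info(c):/import functools\n@functools.lru_cache(None)\ndef info(c):/' h.py; sed -i 's/cv2.INTER_CUBIC/cv2.INTER_CUBIC/' h.py; python3 - <<'E'
from h import *
from fit import P
np.set_printoptions(precision=4,suppress=True)
v=np.load("v.npy"); c,s=np.cos(v[2]),np.sin(v[2]); R=np.array([[c,-s],[s,c]])
for cam in("scene","top"):
    Is=[cv2.imread(f"pics/{cam}{k}.png") for k in(0,1)]
    def samp(I,z,off):
        m=np.float32([proj(cam,P(v,np.array([x,y+off,z]))) for x in np.linspace(.045,.065,12) for y in np.linspace(-.12,-.015,120)]); return cv2.remap(I,m[:,0].copy(),m[:,1].copy(),cv2.INTER_CUBIC).astype(float)
    for z in(.075,.085,.095):
        a=samp(Is[0],z,0); ds=np.arange(.028,.042,.0005); e=[np.mean(np.abs(samp(Is[1],z,d)-a)) for d in ds]; k=np.argmin(e); print(cam,z,ds[k],round(e[k],1))
    for k in(0,1):
        h=cv2.cvtColor(Is[k],cv2.COLOR_BGR2HSV); m=cv2.inRange(h,(45,80,40),(85,255,255)); m[:,:190]=0;m[:,300:]=0;m[:170]=0;m[290:]=0
        yy,xx=np.nonzero(m); print(cam,k,len(xx),xx.mean(),yy.mean(), R.T@(atz(cam,(xx.mean(),yy.mean()),.078)[:2]-v[:2]))
E
```

```text
scene 0.075 0.034 7.2
scene 0.085 0.0335 7.7
scene 0.095 0.034 5.4
scene 0 135 222.13333333333333 220.13333333333333 [ 0.0592 -0.0827]
scene 1 133 237.2330827067669 217.64661654135338 [ 0.0594 -0.0486]
top 0.075 0.034 5.5
top 0.085 0.034 5.7
top 0.095 0.0335 5.7
top 0 94 262.5531914893617 249.24468085106383 [ 0.0535 -0.0805]
top 1 95 266.2105263157895 236.03157894736842 [ 0.0526 -0.0462]
```

The level moved 34.0 mm by all the measures. To settle the remaining 0–2 mm I'll average repeated detector readings of pointer and tab, and print the raw pixels around both.

```bash
python3 - <<'E'
from h import *
np.set_printoptions(precision=4,suppress=True,linewidth=200)
v=np.load("v.npy"); c,s=np.cos(v[2]),np.sin(v[2]); R=np.array([[c,-s],[s,c]]); M={}
for cam in("scene","top"):
    for n in("level_pointer","mark_tip"):
        u=np.array([r[0]["uv"] for r in(bot.spot_point(cam,n) for _ in range(16)) if r]); M[cam,n]=np.median(u,0)
        print(cam,n,len(u),u.mean(0),np.median(u,0),u.std(0))
for n in("level_pointer","mark_tip"):
    w=tri(("scene",M["scene",n]),("top",M["top",n])); print(n,R.T@(w[:2]-v[:2]),w[2])
    for cam in("scene","top"):
        z=.060 if n[0]=="l" else .066; print(cam,R.T@(atz(cam,M[cam,n],z)[:2]-v[:2]))
for f,x,y in(("scene0",225,223),("scene0",240,220),("top0",265,240),("top0",270,228),("scene1",238,219),("top1",267,228)):
    print(f,x,y);print(cv2.cvtColor(cv2.imread(f"pics/{f}.png"),cv2.COLOR_BGR2GRAY)[y:y+13,x:x+15])
print(bot.get_obs()["clock"])
E
```

```text
scene level_pointer 16 [244.4 226.3] [244.4 226.3] [0. 0.]
scene mark_tip 16 [245.5 223.2] [245.5 223.2] [0. 0.]
top level_pointer 16 [273.1 231.1] [273.1 231.1] [0. 0.]
top mark_tip 16 [196.9 207.5] [196.9 207.5] [0. 0.]
level_pointer [ 0.0635 -0.0312] 0.05492415107412186
scene [ 0.0716 -0.0362]
top [ 0.0644 -0.0284]
mark_tip [-0.1674  0.001 ] -0.06905679564810792
scene [ 0.0692 -0.0327]
top [-0.1401 -0.0271]
scene0 225 223
[[162 226 248 246 247 247 250 255 255 254 244 221 208 207 207]
 [251 255 255 255 243 222 210 207 209 203 189 172 164 159 159]
 [213 210 210 205 187 176 163 146 160 161 159 159 159 158 157]
 [166 152 149 160 140 159 191 169 158 156 156 160 163 155 143]
 [158 153 153 156 130 117 146 149 145 132 121 121 131 133 124]
 [165 160 147 134 115  99 116 131 127 115 104 104 111 119 125]
 [132 139 136 125 105 105 118 122 126 124 162 197 200 204 210]
 [119 134 175 179 122 166 215 219 217 211 212 215 218 223 228]
 [217 217 224 198 130 146 202 232 231 227 219 214 217 224 228]
 [232 231 232 225 213 213 221 230 230 227 220 215 220 226 230]
 [228 228 229 230 231 231 232 231 230 229
[... 3624 characters left out ...]
 [131 135 134 123 138 214 217 167 207 205 206 210 209 209 153]
 [121 139 130 121 141 222 213 165 197 204 199 196 207 198 110]
 [113 122 107 119 180 219 193 178 196 180 185 194 208 187 101]
 [126 120  99 115 198 217 153 162 181 164 186 175 211 166 107]
 [139 135 119 142 210 216 161 132 147 148 163 172 205 129 116]
 [180 131 119 155 221 198 194 181 151 166 178 204 193 108 115]
 [208 121 122 181 219 175 206 208 190 174 197 212 177 114 118]
 [201 118 136 214 216 174 206 215 210 194 205 206 149 117 118]
 [167 115 146 221 201 196 212 215 214 215 214 198 117 117 117]
 [133 122 182 218 177 202 209 215 215 216 212 183 113 117 116]
 [112 135 213 216 172 197 205 214 214 215 208 156 118 117 114]]
8.4333
```

```bash
python3 - <<'E'
from h import *
np.set_printoptions(precision=1,suppress=True)
v=np.load("v.npy"); c,s=np.cos(v[2]),np.sin(v[2]); R=np.array([[c,-s],[s,c]])
S=lambda cam,u,z:1e3*R.T@(atz(cam,u,z)[:2]-v[:2])
print("tab shadow tip scene",S("scene",(242.8,230),.052),"top",S("top",(275,235),.052))
print("tab base scene",S("scene",(247,229),.052),"tab dark body mid",S("scene",(246,227.5),.059), "cap",S("scene",(245.7,224),.066))
print("tab top in top",S("top",(277.5,233),.066))
print("ptr shadow scene",S("scene",(229.3,230.8),.052),"top",S("top",(269.6,246.6),.052))
for z in(.06,.063,.066):print("ptr bright",z,S("scene",(231,226),z),"dark",S("scene",(229.7,228),z))
# differences after move
for z in(.06,.063,.066):print("after: bright",z,S("scene",(246.2,224),z))
print("vial lower end/fin: carriage ends top z.07")
for cam in("scene0","top0"):
    I=cv2.cvtColor(cv2.imread(f"pics/{cam}.png"),cv2.COLOR_BGR2GRAY)
    from fit import P
    for x,z in((.055,.070),(.066,.070),(.0675,.063)):
        ys=np.arange(-.130,-.005,.003); m=np.float32([proj(cam[:-1],P(v,np.array([x,y,z]))) for y in ys])
        print(cam,x,z,list(zip((ys*1e3).round().astype(int).tolist(),cv2.remap(I,m[:,0].copy(),m[:,1].copy(),cv2.INTER_LINEAR).ravel().tolist())))
E
```

```text
tab shadow tip scene [ 72.9 -40.6] top [ 71.5 -36.2]
tab base scene [ 71.8 -30.6] tab dark body mid [ 76.3 -33.8] cap [ 72.8 -33.2]
tab top in top [ 76.9 -30.2]
ptr shadow scene [ 66.1 -69.8] top [ 66.9 -68.6]
ptr bright 0.06 [ 60.2 -64.1] dark [ 67.9 -68.8]
ptr bright 0.063 [ 65.4 -65.1] dark [ 73.  -69.7]
ptr bright 0.066 [ 70.5 -66. ] dark [ 78.1 -70.7]
after: bright 0.06 [ 63.  -29.8]
after: bright 0.063 [ 68.1 -31. ]
after: bright 0.066 [ 73.2 -32.2]
vial lower end/fin: carriage ends top z.07
scene0 0.055 0.07 [(-130, 226), (-127, 215), (-124, 216), (-121, 219), (-118, 213), (-115, 94), (-112, 28), (-109, 64), (-106, 66), (-103, 64), (-100, 76), (-97, 74), (-94, 57), (-91, 45), (-88, 73), (-85, 78), (-82, 74), (-79, 68), (-76, 69), (-73, 73), (-70, 63), (-67, 82), (-64, 71), (-61, 77), (-58, 82), (-55, 76), (-52, 45), (-49, 104), (-46, 198), (-43, 152), (-40, 90), (-37, 64), (-34, 69), (-31, 79), (-28, 75), (-25, 82), (-22, 129), (-19, 228), (-16, 238), (-13, 236), (-10, 236), (-7, 237)]
scene0 0.066 0.07 [(-130, 231), (-127, 223), (-124, 216), (-121, 190), (-118, 167), (-115, 1
[... 1862 characters left out ...]
 (-46, 200), (-43, 183), (-40, 192), (-37, 197), (-34, 176), (-31, 196), (-28, 194), (-25, 175), (-22, 190), (-19, 197), (-16, 204), (-13, 207), (-10, 207), (-7, 209)]
top0 0.0675 0.063 [(-130, 105), (-127, 195), (-124, 218), (-121, 216), (-118, 212), (-115, 210), (-112, 202), (-109, 207), (-106, 198), (-103, 196), (-100, 203), (-97, 191), (-94, 195), (-91, 200), (-88, 194), (-85, 202), (-82, 205), (-79, 197), (-76, 201), (-73, 196), (-70, 159), (-67, 173), (-64, 192), (-61, 188), (-58, 198), (-55, 186), (-52, 184), (-49, 198), (-46, 199), (-43, 194), (-40, 202), (-37, 193), (-34, 191), (-31, 201), (-28, 189), (-25, 192), (-22, 197), (-19, 193), (-16, 205), (-13, 208), (-10, 207), (-7, 208)]
```

Carriage ends at −116 and −20 mm put the pointer at −68.0 mm before the move. The tab is at about −33.6 mm, so it needed about 34.4 mm and got 34.0 mm, which is in place. Next is the knob: I'll measure its bar angle and centre.

```bash
python3 - <<'E'
from h import *
np.set_printoptions(precision=1,suppress=True,linewidth=200)
v=np.load("v.npy"); c,s=np.cos(v[2]),np.sin(v[2]); R=np.array([[c,-s],[s,c]])
S=lambda cam,u,z:1e3*R.T@(atz(cam,u,z)[:2]-v[:2])
g=cv2.cvtColor(cv2.imread("pics/top1.png"),cv2.COLOR_BGR2GRAY); print(g[183:207,225:250])
g2=cv2.cvtColor(cv2.imread("pics/scene1.png"),cv2.COLOR_BGR2GRAY); print(g2[184:206,247:272])
for z in(.08,.086,.09):
  a=S("scene",(185+430/6.5,175+75/6.5),z);b=S("scene",(185+543/6.5,175+95/6.5),z);print(z,a,b,b-a)
I=cv2.imread("pics/top1.png")[183:207,225:250].max(2); yy,xx=np.nonzero(I<90); print(S("top",(225+xx.mean(),183+yy.mean()),.066),len(xx))
E
```

```text
[[113 111 123 193 216 215 216 214 214 216 214 210 211 211 210 208 211 208 204 199 205 207 206 204 194]
 [110 108 132 209 215 215 215 214 215 208 185 181 180 181 192 193 206 205 200 195 203 207 208 207 206]
 [110  93 151 214 216 215 215 213 184 159 103 105 106 111 136 141 173 193 201 192 199 206 207 206 206]
 [ 89 105 189 216 216 211 184 167  97  47  51  47  50  50  52  54  87 141 168 178 194 203 205 206 206]
 [ 68 118 206 215 213 181 100  47  45  53  49  47  50  48  46  49  47  48  77 135 180 201 206 206 205]
 [ 79 141 214 214 192 106  47  46  46  50  49  41  49  38  49  44  43  43  47  67 143 198 206 207 207]
 [ 99 186 215 209 140  49  43  50  45  45  49  49  43  39  42  44  44  44  49  50  86 171 203 205 206]
 [111 206 213 179  58  45  45  40  40  41  46  37  46  46  45  39  50  46  48  47  48 122 199 204 208]
 [137 214 208 107  50  39  39  41  42  59 111 151  97  50  49  50  56  48  58  54  38  74 172 206 212]
 [166 216 207  58  38  40  50  44  51  99 169 186 150  52  53  53  55  54  44  41  36  50 141 206 215]
 [192 196 163  35  42  43  46  50  56 103 182 189 149  55  54  48  47 
[... 3093 characters left out ...]
1  19  11   6  51 175 233 227]
 [235 202 121  47   8   9  16  21  25  26  25  29  28  28  29  27  24  18  11   8  21 108 199 225 220]
 [233 207 137 101  45  17  14  12  14  15  16  15  19  21  21  20  13  11  19  35  75 163 220 223 222]
 [224 195 142 134 108  80  57  22  27  29  25  24  24  23  24  19  24  45  76 109 163 210 223 225 227]
 [223 215 206 184 140 116  70  21  27  34  38  41  40  37  27  19  73 112 119 167 216 228 228 232 236]
 [231 228 228 224 215 195 121  26  18  21  23  25  25  22  13  30 149 216 215 229 239 238 237 237 238]]
0.08 [-86.1  23.6] [-53.2  60.1] [32.9 36.5]
0.086 [-73.4  20.4] [-40.9  56.3] [32.5 36. ]
0.09 [-65.   18.2] [-32.8  53.8] [32.2 35.6]
[-51.4  34.1] 271
```

```bash
python3 - <<'E'
from h import *
np.set_printoptions(precision=1,suppress=True,linewidth=200)
v=np.load("v.npy"); c,s=np.cos(v[2]),np.sin(v[2]); R=np.array([[c,-s],[s,c]])
S=lambda cam,u,z:1e3*R.T@(atz(cam,u,z)[:2]-v[:2])
g=cv2.cvtColor(cv2.imread("pics/top1.png"),cv2.COLOR_BGR2GRAY)
yy,xx=np.nonzero(g[183:205,227:247]<33); p=np.array([S("top",(227+x,183+y),.073) for x,y in zip(xx,yy)])
l=cv2.fitLine(np.float32(p),cv2.DIST_HUBER,0,.01,.01).ravel(); print("bar angle stand deg",np.degrees(np.arctan2(l[1],l[0])),l,len(p))
for z in(.083,.088):
  a=S("scene",(250.7,188),z);b=S("scene",(266.5,190),z);print(z,a,b,np.degrees(np.arctan2(*(b-a)[::-1])),np.hypot(*(b-a)))
print("dot",S("top",(235.7,192.7),.086),S("scene",(258.7,187.2),.086))
E
```

```text
bar angle stand deg 39.783573 [  0.8   0.6 -48.   29.6] 41
0.083 [-71.6  18.5] [-46.6  52.7] 53.84115597804646 42.30048301319635
0.088 [-61.1  15.9] [-36.4  49.6] 53.84115597804672 41.82303372372652
dot [-52.7  35.8] [-63.1  37.3]
```

The bar is at about 40° counter-clockwise from the stand's x, so the knob reads about −0.7 rad. The knob centre is near (0.522, 0.444), with the bar top near z = 0.09. Joint 6 decreases with counter-clockwise turns, so approaching at +2.28 rad leaves room for the clockwise turn.

```bash
python3 -m inch '[302,-49,0,0,0,2.28,40, 302,-49,0,0,0,2.28,40, 302,-49,0,0,0,2.28,40, 302,-49,0,0,0,2.28,40, 302,-49,0,0,0,2.28,40, 302,-49,0,0,0,2.28,40, 302,-49,0,0,0,2.28,40, 302,-49,0,0,0,2.28,40]'
python3 - <<'E'
from h import *
o=bot.get_obs();r=o["tool_rot"];print(o["joint_pos"],np.degrees(np.arctan2(r[1]**2-r[0]**2,2*r[0]*r[1])))
E
```

```text
clock: 9.1
eef_pos: [0.5325, 0.4388, 0.2603]
tool_rot: [-0.326, 0.945, -0.001, 0.0]
ft_force: [-0.7, 0.3, -0.3]
grip_width: 0.0343
grasp_force: 0.0
[ 6.89782353e-01  6.49914929e-01  6.54550746e-01  1.57501116e+00
 -1.31515016e-03  2.56617287e-02] 128.05129297761195
```

```bash
python3 -m inch '[0,0,-60,0,0,1.29,40, 0,0,-90,0,0,1.29,40, 0,0,-100,0,0,1.29,40, 0,0,-100,0,0,1.29,40, 0,0,-100,0,0,1.29,40, 0,0,-100,0,0,1.29,40, 0,0,-100,0,0,1.29,40, 0,0,-100,0,0,1.29,40]'
python3 -m inch '[0,0,-5,0,0,0.3,40, 0,0,-5,0,0,0.3,40, 0,0,-5,0,0,0.3,40, 0,0,-5,0,0,0.3,40]'
python3 - <<'E'
from h import *
o=bot.get_obs();r=o["tool_rot"];print(o["joint_pos"],np.degrees(np.arctan2(r[1]**2-r[0]**2,2*r[0]*r[1])))
a=bot.camera("scene")[140:240,215:300]
cv2.imwrite("pics/i.png",cv2.resize(a,None,fx=6,fy=6,interpolation=cv2.INTER_CUBIC))
E
```

```text
clock: 9.77
eef_pos: [0.5282, 0.4408, 0.161]
tool_rot: [0.741, -0.672, -0.0, 0.0]
ft_force: [-0.6, -0.8, 0.3]
grip_width: 0.0343
grasp_force: 0.0
clock: 10.1
eef_pos: [0.5281, 0.4408, 0.156]
tool_rot: [0.831, -0.556, -0.0, 0.0]
ft_force: [-0.4, -0.1, -0.1]
grip_width: 0.0339
grasp_force: 0.0
[ 6.95471295e-01  6.70958873e-01  4.23299024e-01  1.32367751e+00
 -7.27946018e-06 -1.26682716e+00] -157.5685801326002
```

View pics/i.png

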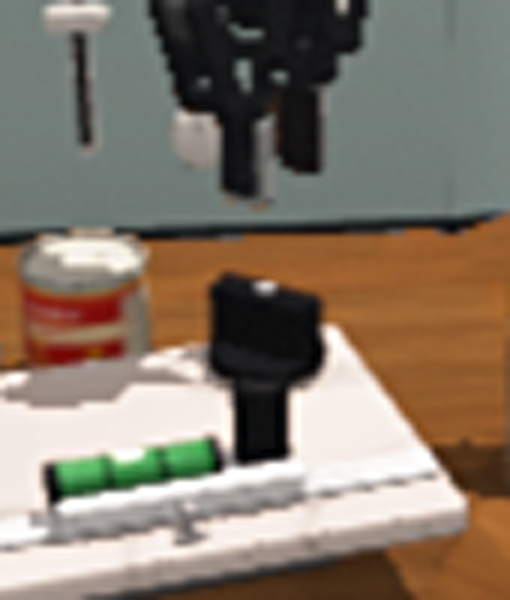

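The level's grip fin stands at (262,420), the knob bar at (267,300), and the two fingers hang above it at (240,160) and (300,140), lined up with the bar's sides. I'm correcting the centre by (−6,+3) mm, going down and closing.

```bash
python3 -m inch '[-6,3,-20,0,0,0,40, -6,3,-45,0,0,0,40, -6,3,-60,0,0,0,40, -6,3,-60,0,0,0,40, -6,3,-60,0,0,0,40]'
```

```text
clock: 10.57
eef_pos: [0.5216, 0.4433, 0.0953]
tool_rot: [0.831, -0.557, -0.0, 0.001]
ft_force: [0.5, 0.5, -0.4]
grip_width: 0.0343
grasp_force: 0.0
```

```bash
python3 -m inch '[0,0,0,0,0,0,5, 0,0,0,0,0,0,5, 0,0,0,0,0,0,5, 0,0,0,0,0,0,5, 0,0,0,0,0,0,5]'
```

```text
clock: 10.98
eef_pos: [0.5232, 0.4445, 0.0979]
tool_rot: [0.831, -0.557, 0.001, -0.002]
ft_force: [0.7, 0.5, 2.4]
grip_width: 0.0143
grasp_force: 61.8
```

The bar is gripped. Now pressing down in steps.

```bash
python3 -m inch '[0,0,-2,0,0,0,5, 0,0,-3,0,0,0,5, 0,0,-4,0,0,0,5, 0,0,-4,0,0,0,5]'
```

```text
clock: 11.32
eef_pos: [0.5237, 0.4448, 0.0952]
tool_rot: [0.831, -0.556, 0.001, -0.003]
ft_force: [-0.4, 0.5, 10.3]
grip_width: 0.0143
grasp_force: 62.8
```

```bash
python3 -m inch '[0,0,-1.5,0,0,0,5, 0,0,-1.5,0,0,0,5, 0,0,-1.5,0,0,0,5, 0,0,-1.5,0,0,0,5, 0,0,-1.5,0,0,0,5]'
cat > bub.py <<'E'
from h import *
from fit import P
# bubble along the vial axis (stand x=.055), in stand y relative to the black lines
v=np.load("v.npy"); I=bot.camera("scene").astype(float); o=bot.get_obs()
ys=np.arange(-.09,0,.001); best=[]
prof={}
for z in np.arange(.072,.092,.002):
    m=np.float32([proj("scene",P(v,np.array([.055,y,z]))) for y in ys]); prof[z]=cv2.remap(I.astype(np.float32),m[:,0].copy(),m[:,1].copy(),cv2.INTER_LINEAR)[:,0]
h=cv2.cvtColor(I.astype(np.uint8),cv2.COLOR_BGR2HSV); g=cv2.inRange(h,(45,80,40),(85,255,255)); g[:,:190]=0;g[:,300:]=0;g[:170]=0;g[290:]=0
yy,xx=np.nonzero(g); A=np.polyfit(xx,yy,1); x0,x1=xx.min(),xx.max(); print("green",x0,x1)
s=np.arange(x0-3,x1+4)
for off in(-4,-3,-2,-1,0,1,2): 
    m=cv2.remap(I.astype(np.float32),np.float32(s),np.float32(np.polyval(A,s)+off),cv2.INTER_LINEAR)[:,0]; print(off,"R",m[:,2].astype(int).tolist()) if off in(-3,-2,-1,1) else None
r=o["tool_rot"];print(o["clock"],"F",o["ft_force"].round(1),"yaw",round(float(np.degrees(np.arctan2(r[1]**2-r[0]**2,2*r[0]*r[1]))),1),o["eef_pos"].round(4),"M",o["ft_torque"].round(2))
E
python3 bub.py
```

```text
clock: 11.73
eef_pos: [0.5238, 0.4449, 0.0944]
tool_rot: [0.831, -0.556, 0.001, -0.003]
ft_force: [0.9, -0.1, 10.4]
grip_width: 0.0144
grasp_force: 63.1
green 224 250
-3 R [239, 175, 103, 127, 156, 159, 148, 171, 237, 254, 253, 254, 252, 195, 157, 162, 167, 175, 177, 167, 139, 159, 171, 173, 180, 182, 186, 175, 152, 135, 176, 242, 243]
-2 R [241, 161, 33, 45, 87, 109, 109, 118, 182, 220, 227, 230, 192, 141, 104, 102, 97, 95, 97, 98, 78, 83, 96, 94, 90, 95, 106, 100, 74, 42, 107, 232, 243]
-1 R [249, 189, 34, 34, 76, 98, 96, 92, 108, 127, 126, 114, 90, 91, 91, 91, 88, 88, 93, 86, 68, 61, 74, 82, 79, 84, 84, 78, 59, 33, 69, 204, 229]
1 R [252, 222, 50, 2, 30, 45, 44, 44, 43, 44, 44, 37, 29, 36, 47, 49, 49, 49, 50, 49, 43, 32, 38, 53, 51, 53, 52, 51, 46, 28, 20, 96, 139]
11.7833 F [ 0.2 -1.1 10.9] yaw -157.6 [0.5238 0.4449 0.0944] M [-0.28  0.35 -0.04]
```

```bash
python3 -m inch '[0,0,-1.2,0,0,0,5, 0,0,-1.2,0,0,0,5, 0,0,-1.2,0,0,0,5, 0,0,-1.2,0,0,0,5, 0,0,-1.2,0,0,0,5, 0,0,-1.2,0,0,0,5, 0,0,-1.2,0,0,0,5, 0,0,-1.2,0,0,0,5]'
python3 bub.py | grep -v '^-1\|^1 '
```

```text
clock: 12.45
eef_pos: [0.5239, 0.445, 0.0937]
tool_rot: [0.831, -0.556, 0.001, -0.003]
ft_force: [0.4, -1.7, 12.8]
grip_width: 0.0143
grasp_force: 63.3
green 224 251
-3 R [243, 196, 95, 114, 146, 157, 215, 254, 254, 255, 250, 185, 124, 152, 157, 158, 164, 159, 159, 171, 166, 154, 158, 167, 169, 176, 178, 179, 161, 134, 163, 239, 243, 119]
-2 R [248, 194, 40, 40, 82, 102, 141, 202, 224, 227, 222, 157, 71, 95, 106, 104, 102, 93, 89, 88, 84, 79, 93, 99, 93, 90, 91, 99, 85, 55, 101, 228, 243, 120]
12.5 F [ 1.1 -0.2 12.7] yaw -157.6 [0.524  0.445  0.0937] M [-0.25  0.45  0.04]
```

Bubble at about −18 mm, near its end stop. I'm turning the knob clockwise and letting z rise about 4.5 mm per rad, minus a little for a firmer push.

```bash
python3 -m inch '[0,0,0,0,0,-0.08,5, 0,0,0.1,0,0,-0.16,5, 0,0,0.4,0,0,-0.24,5, 0,0,0.8,0,0,-0.32,5, 0,0,1.1,0,0,-0.4,5, 0,0,1.1,0,0,-0.4,5, 0,0,1.1,0,0,-0.4,5]'
python3 bub.py | grep -v '^-1\|^1 '
```

```text
clock: 13.08
eef_pos: [0.5238, 0.4452, 0.095]
tool_rot: [-0.704, 0.71, -0.0, 0.003]
ft_force: [0.0, -0.6, 13.3]
grip_width: 0.0141
grasp_force: 63.3
green 224 250
-3 R [240, 183, 109, 126, 159, 152, 152, 207, 251, 255, 254, 253, 219, 160, 173, 181, 175, 178, 180, 164, 142, 151, 176, 181, 182, 184, 176, 175, 164, 147, 187, 246, 234]
-2 R [241, 162, 35, 48, 93, 110, 105, 139, 208, 236, 244, 219, 154, 103, 107, 107, 97, 97, 108, 98, 72, 70, 92, 92, 96, 106, 104, 98, 74, 38, 122, 236, 239]
13.1333 F [-0.4  0.  12.8] yaw 179.5 [0.5239 0.4452 0.095 ] M [-0.25  0.49 -0.05]
```

```bash
python3 -m inch '[0,0,0.3,0,0,-0.08,5, 0,0,0.6,0,0,-0.16,5, 0,0,0.9,0,0,-0.24,5, 0,0,1.2,0,0,-0.32,5, 0,0,1.5,0,0,-0.4,5, 0,0,1.5,0,0,-0.4,5, 0,0,1.5,0,0,-0.4,5, 0,0,1.5,0,0,-0.4,5]'
python3 -m inch '[0,0,-0.1,0,0,0,5, 0,0,-0.1,0,0,0,5, 0,0,-0.1,0,0,0,5, 0,0,-0.1,0,0,0,5, 0,0,-0.1,0,0,0,5, 0,0,-0.1,0,0,0,5, 0,0,-0.1,0,0,0,5, 0,0,-0.1,0,0,0,5]' | grep -i clock
python3 bub.py | grep -v '^-1\|^1 '
```

```text
clock: 13.8
eef_pos: [0.5238, 0.4453, 0.0965]
tool_rot: [-0.549, 0.836, 0.001, 0.003]
ft_force: [-1.2, -0.0, 13.9]
grip_width: 0.0143
grasp_force: 63.2
clock: 14.47
green 224 250
-3 R [239, 180, 119, 148, 168, 168, 173, 175, 180, 169, 155, 204, 255, 255, 255, 254, 213, 169, 166, 165, 150, 165, 174, 162, 161, 178, 187, 175, 142, 131, 212, 255, 236]
-2 R [231, 120, 34, 70, 106, 112, 110, 104, 103, 105, 99, 130, 217, 239, 248, 226, 157, 105, 101, 91, 61, 66, 98, 99, 98, 104, 103, 83, 58, 56, 158, 249, 235]
14.5167 F [-0.5 -0.4 13.3] yaw 156.6 [0.5238 0.4453 0.0965] M [-0.24  0.5  -0.07]
```

The bubble is about −4 mm off. Turning 0.22 rad more.

```bash
python3 -m inch '[0,0,0.3,0,0,-0.08,5, 0,0,0.6,0,0,-0.16,5, 0,0,0.9,0,0,-0.22,5, 0,0,0.9,0,0,-0.22,5, 0,0,0.9,0,0,-0.22,5, 0,0,0.9,0,0,-0.22,5, 0,0,0.9,0,0,-0.22,5, 0,0,0.9,0,0,-0.22,5]'
python3 -m inch '[0,0,0,0,0,0,5, 0,0,0,0,0,0,5, 0,0,0,0,0,0,5, 0,0,0,0,0,0,5, 0,0,0,0,0,0,5, 0,0,0,0,0,0,5, 0,0,0,0,0,0,5, 0,0,0,0,0,0,5]' | grep -i clock
python3 bub.py
```

```text
clock: 15.18
eef_pos: [0.5237, 0.4453, 0.0974]
tool_rot: [-0.454, 0.891, 0.001, 0.003]
ft_force: [-1.1, -0.9, 14.8]
grip_width: 0.0143
grasp_force: 63.2
clock: 15.85
green 224 250
-3 R [233, 159, 125, 144, 159, 174, 180, 172, 174, 177, 159, 155, 206, 250, 254, 253, 251, 241, 180, 158, 157, 165, 159, 159, 164, 159, 162, 149, 114, 132, 214, 255, 233]
-2 R [228, 108, 39, 75, 105, 113, 110, 100, 101, 110, 96, 80, 123, 202, 246, 237, 226, 206, 123, 78, 54, 77, 99, 99, 97, 86, 81, 77, 59, 62, 160, 245, 226]
-1 R [232, 108, 25, 52, 86, 96, 92, 92, 93, 93, 80, 58, 71, 110, 136, 139, 135, 122, 87, 72, 55, 67, 87, 86, 81, 77, 76, 72, 55, 42, 106, 202, 191]
1 R [245, 159, 24, 16, 38, 51, 49, 48, 50, 49, 46, 33, 30, 45, 47, 47, 46, 45, 48, 47, 36, 28, 40, 50, 49, 49, 51, 50, 40, 18, 26, 110, 132]
15.9 F [-1.7 -0.  14.2] yaw 144.0 [0.5237 0.4453 0.0974] M [-0.27  0.39 -0.09]
```

About −1 mm left, so one small nudge and then settle.

```bash
python3 -m inch '[0,0,0.2,0,0,-0.05,5, 0,0,0.2,0,0,-0.05,5, 0,0,0.2,0,0,-0.05,5, 0,0,0.2,0,0,-0.05,5, 0,0,0.2,0,0,-0.05,5, 0,0,0.2,0,0,-0.05,5, 0,0,0.2,0,0,-0.05,5, 0,0,0.2,0,0,-0.05,5]'|grep clock
python3 -m inch '[0,0,0,0,0,0,5, 0,0,0,0,0,0,5, 0,0,0,0,0,0,5, 0,0,0,0,0,0,5, 0,0,0,0,0,0,5, 0,0,0,0,0,0,5, 0,0,0,0,0,0,5, 0,0,0,0,0,0,5]'
python3 bub.py
```

```text
clock: 16.57
clock: 17.23
eef_pos: [0.5237, 0.4452, 0.0976]
tool_rot: [-0.431, 0.902, 0.001, 0.003]
ft_force: [-0.8, -0.4, 13.6]
grip_width: 0.0141
grasp_force: 63.2
green 224 250
-3 R [234, 163, 133, 150, 165, 181, 186, 178, 166, 156, 149, 161, 192, 242, 254, 254, 254, 250, 184, 159, 158, 166, 160, 159, 166, 160, 162, 148, 114, 129, 210, 255, 232]
-2 R [228, 108, 44, 80, 107, 115, 113, 100, 104, 105, 93, 80, 101, 167, 231, 237, 226, 210, 127, 79, 53, 79, 98, 98, 97, 88, 83, 77, 58, 61, 157, 247, 227]
-1 R [233, 108, 24, 55, 88, 97, 94, 93, 94, 93, 81, 56, 61, 91, 124, 137, 134, 123, 88, 69, 52, 67, 86, 85, 81, 78, 81, 72, 50, 38, 109, 211, 203]
1 R [245, 157, 23, 16, 41, 51, 50, 50, 53, 51, 46, 34, 32, 45, 48, 46, 45, 45, 48, 46, 38, 30, 42, 49, 50, 48, 50, 49, 40, 19, 29, 112, 133]
17.2833 F [-1.1 -0.2 13.8] yaw 141.1 [0.5237 0.4452 0.0976] M [-0.31  0.43  0.06]
```

The bubble is centred within about 0.5 mm and the push is steady at about 13.7 N. Handing in.

```bash
python3 -c "
from workcell import bot
print(bot.job_done())"
```

```text
the job is handed in; nothing more can be done
None
```

I handed the job in at about 17 s: the spirit level is within about 0.5 mm of the tab and the bubble about 0.5 mm from centre between its lines, both by my camera measurements, with the knob still gripped and pressed at about 14 N; no verdict was shown.

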